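Hang up the pocket mirror from the vanity drawer

TASK

Pull the top drawer of the clear organiser all the way out to its stop. Then take the pocket mirror out of it and hang it by its loop on the slanted hook of the wooden stand, and leave the drawer fully out. Leave the two lower drawers shut and do not disturb the cream jar, the powder box or the dish on the table.

Things in the scene. Friction and masses are not known exactly. Their poses are not given: they have to be found in the camera images.
- top_drawer (a joint): How far the organiser's top drawer is out, in m: 0 shut, 0.150 at its stop. It starts shut or up to 0.012 out. It slides with about 1.5 N of friction and stays where it is left.
- top_drawer_handle (a point): Middle of the top drawer's level bar handle: aluminium, 10 mm thick, 110 mm long along y, its axis 40 mm in front of the drawer's face, on two posts (82 mm free between them, 35 mm gap behind the bar, open from above). 24 mm below the organiser's top, 60 mm above the next bar. Frame moves with the drawer: -x is the way it pulls out, towards the robot; z up.
- organiser: Clear organiser, three drawers one above the other, 225 deep (x), 220 wide (y), 190 high, fixed. Origin on the table under the middle of its front edge; front faces -x. Top drawer: outside 204 wide, 200 long, walls 4 thick, 44 high, inner floor 131 above the table, front panel's top edge 183. A 30 mm high rack (lipsticks to 46 mm) stands on the rear 65 mm of the top.
- mirror_center (a point): Centre (half-way up) of the rectangular part of the pocket mirror: 60 (x) by 50 (y) by 9 (z) mm, brass with a mirror face, 50 to 100 g in all. x points to its loop, z out of the glass. It starts flat, glass up, in the top drawer, its loop towards the drawer's back, up to 30 degrees askew; it rides along with the drawer.
- mirror_loop (a point): Centre of the mirror's round loop, 47 mm along x from the mirror's centre and in its plane: ring of 7 mm thick brass bar with a 32 mm hole whose axis is the mirror's z.
- hook: Straight aluminium peg 8 mm thick with a 12 mm ball end, 64 mm long, rising at 50 degrees above level from the front face of the stand's board. Origin at its root, 185 mm above the table; z runs outwards along the peg (up and towards the robot), x up and back into the board, y level along the board.
- stand: Wooden stand, fixed: board 90 wide (y), 14 thick, top 196 mm above the table, on a 120 by 120 by 12 mm base reaching 40 mm in front of the board. Origin on the table under the middle of the board's front face; front faces -x. It stands to the left or right of the organiser.
- mid_drawer (a joint): How far the middle drawer is out (m); starts shut, to be left alone.
- low_drawer (a joint): How far the bottom drawer is out (m); starts shut, to be left alone.
- cream_jar: Cream jar, 52 mm across, 50 mm high, origin under its middle; leave it alone.
- powder_box: Round powder box, black, 76 mm across, 30 mm high, origin under its middle; leave it alone.
- dish: White square trinket dish, 80 by 80 by 25 mm, origin under its middle; leave it alone.
Not all that is in view belongs to the job. Of the things shaped like the stand, the wooden one is meant.

How it is judged:
By the outcome, as a careful person would: the job done as asked, in the order asked, and still so for the second after the job is handed in, with the robot touching nothing.
It also fails if it takes over 64 s, if anything falls off the work surface, if the arm or the gripper's body presses on something with over 40 N, if the wrist force passes 120 N, or if a joint passes its speed limit or range.

ROBOT

A 6-joint arm with a two-finger parallel gripper is mounted at the origin on the work surface. World frame = base frame: x ahead of the robot, y to its left, z up, the work surface at z = 0. Lengths are in m, angles in rad, forces in N, time in s.
With the tool pointing down it reaches from about 0.35 to 0.975 m from the base axis. Payload 4.9 kg.
Tool frame: the origin (TCP) lies at the very end of the fingers, on their centre line; the grasp point (between the pads) lies 19 mm behind it (grasp_offset is the distance from the TCP to the grasp point, in m); x points along the fingers, y is the direction in which the jaws open and shut, and the axes are right-handed (so a half turn about x gives the same grasp; the last joint's range is limited). The gripper opens to 85 mm and grips with 20 to 120 N. Pads are 22 mm wide; open, the fingers measure 114 mm over their backs; the gripper's body (76 mm by 85 mm) begins 54 mm behind the grasp point. The pads swing forward as they close: fully open they stand 13 mm farther back than shut.
Start: joints at [1.18, 0.053, 1.613, -0, 1.476, -0.119], TCP at [0.168, 0.602, 0.231] pointing down, gripper open.
Joint ranges: [-3.01, 3.01], [-1.01, 2.22], [0.06, 2.58], [-1.02, 4.17], [0.09, 2.62], [-3.14, 3.14]. Speed limits (rad/s): [2.57, 2.57, 3.14, 3.14, 3.14, 3.14].

INTERFACE

Orientations are given as a rotation vector (axis times angle).
In Python, from station import get_obs, get_image, camera_model, finish_job, grasp_offset gives the robot as it stands.
- The arm moves only by the shell command python3 -m crank 'ROWS' [OPENING] [FORCE]. ROWS is JSON, a list that holds one entry, the list of rows, each a list of 4 numbers: the shift along the world's x, y, z in m, then the turn about the world's z in degrees. In form: [[[dx, dy, dz, turn], ...]]. A call has 1 to 5 rows; each row is the pose to reach, as a shift and turn from the pose commanded when the call began; what a row does not reach only later rows make up. A row lasts 1/12 s, in which the tool goes at most 41.7 mm and 7.16 degrees, less where a joint would pass 70% of its speed; a pose out of reach is approached as far as the arm can. A call with a gripper value outside its range is refused whole. OPENING is the opening, from 0 (shut) to 1 (fully open), set as the call begins (- or left out, the last holds). The fingers move at their own pace and stop on an object; FORCE is the grip in N (left out, the last holds). Time passes only in rows, so rows that repeat a pose let the fingers close. It gives the time, the measured TCP pose, the force and the opening at its end, in the units of the state.
- get_obs(): the state, without advancing time (a new reading comes with each control period).
- get_image(name): name is "scene" or "top" or "wrist"; returns (picture, depth): 420x560x3 uint8, red, green, blue; 420x560 float32, m along the optical axis (not along the pixel's ray), 0 where there is no reading.
- camera_model(name): a dict with "fx", "fy", "cx", "cy" (pixels), "xyz" and "attitude" of the camera in the world. Camera axes: x right, y down, z forward; pixel columns grow to the right and rows downward; lengths in m; the calibration is good to about 2 mm. A picture is of the moment at which its call begins: read the wrist's pose just before it. camera_model takes no time and is no camera call; for the wrist camera it gives the pose at the moment of the call.
- finish_job(): hands the job in, once; it reports no verdict.
The state is a dict: "t": time; "q": joint angles; "dq": joint speeds; "effort": joint torques, N m; "tool_pos": TCP position; "tool_rot": TCP orientation; "contact_force": force on the tool from outside, world axes, zero at the start; "wrist_torque": the same for the moment, N m; "opening": finger opening in m.
Only numpy, scipy, OpenCV 4.12 (cv2) and the standard library are available. Lean on these libraries where they do the work, as an engineer would, in place of code of your own. Each camera call takes 0.05 s, during which the arm holds its last target.

## Working session

There is one attempt and no reset: what is moved stays moved. The work goes in short steps, Python scripts to look and compute and a shell command to move; the robot and the scene stay as the last step left them, time stands still between calls to the robot, and variables do not carry over. Pictures are saved under pics/ and viewed, and the job is handed in when it is done.

```bash
ls; mkdir -p pics
cat > h.py <<'E'
import numpy as np, cv2
from station import *
from scipy.spatial.transform import Rotation as R
def cam(n):
    m=camera_model(n); return m
def rot(m):
    a=np.array(m["attitude"],float)
    return a if a.shape==(3,3) else (R.from_rotvec(a).as_matrix() if a.size==3 else R.from_quat(a).as_matrix())
def pt(m,u,v,d):
    return rot(m)@np.array([(u-m["cx"])/m["fx"]*d,(v-m["cy"])/m["fy"]*d,d])+np.array(m["xyz"])
def snap(n,tag):
    m=camera_model(n); im,d=get_image(n)
    cv2.imwrite(f"pics/{tag}.png",im[:,:,::-1]); np.savez(f"pics/{tag}.npz",im=im,d=d,M=np.array([m["fx"],m["fy"],m["cx"],m["cy"]]),R=rot(m),t=np.array(m["xyz"]))
    return m,im,d
def load(tag):
    z=np.load(f"pics/{tag}.npz"); return z
def P(z,u,v,d=None):
    fx,fy,cx,cy=z["M"]; d=float(z["d"][v,u]) if d is None else d
    return z["R"]@np.array([(u-cx)/fx*d,(v-cy)/fy*d,d])+z["t"]
def ray(z,u,v,h):
    fx,fy,cx,cy=z["M"]; r=z["R"]@np.array([(u-cx)/fx,(v-cy)/fy,1]); return z["t"]+r*(h-z["t"][2])/r[2]
def proj(z,p):
    fx,fy,cx,cy=z["M"]; c=z["R"].T@(np.array(p)-z["t"]); return np.array([fx*c[0]/c[2]+cx,fy*c[1]/c[2]+cy])
def crop(tag,x0,y0,x1,y1,k,out):
    im=cv2.imread(f"pics/{tag}.png")[y0:y1,x0:x1]; cv2.imwrite(f"pics/{out}.png",cv2.resize(im,None,fx=k,fy=k,interpolation=cv2.INTER_CUBIC))
E
python3 - <<'E'
from h import *
print(camera_model("scene")); print(camera_model("top")); print(camera_model("wrist"),grasp_offset() if callable(grasp_offset) else grasp_offset)
snap("scene","s0");snap("top","t0");o=get_obs();print(o)
E
```

```text
pics
{'fx': 436.4760299448468, 'fy': 436.4760299448468, 'cx': 282.10200871332614, 'cy': 209.54411841189585, 'xyz': array([1.09124331, 0.11762984, 1.05941768]), 'attitude': array([-1.69867306, -2.13736156,  0.60990879])}
{'fx': 435.64298352494217, 'fy': 435.64298352494217, 'cx': 272.24952405346016, 'cy': 203.7114730445377, 'xyz': array([ 0.29727934, -0.03283461,  1.25999167]), 'attitude': array([-2.10962767,  2.12210702, -0.17210015])}
{'fx': 303.50183586721886, 'fy': 303.50183586721886, 'cx': 282.3884261354658, 'cy': 205.6530639544951, 'xyz': array([0.09849459, 0.62077304, 0.37303905]), 'attitude': array([2.31389453, 1.7580507 , 0.24569835])} 0.0187
{'t': 0.1, 'q': array([ 1.18003262e+00,  5.32958066e-02,  1.61412925e+00,  3.56925691e-07,
        1.47601501e+00, -1.19045265e-01]), 'dq': array([-0.00106436, -0.00237233, -0.00236138,  0.00046203,  0.00262653,
       -0.00095889]), 'effort': array([ 7.72306921e-04, -3.94905031e+01, -3.71362495e+01, -8.74940679e-05,
        3.99621335e-03,  9.58072491e-06]), 'tool_pos': array([0.16755556, 0.60154444, 0.23019928]), 'tool_rot': array([ 0.21189453,  1.56071875, -0.21470979]), 'contact_force': array([ 0.79259957, -0.5683601 ,  0.03315551]), 'wrist_torque': array([ 0.09030208,  0.05795615, -0.0314126 ]), 'opening': 0.08538355354418617}
```

View pics/s0.png

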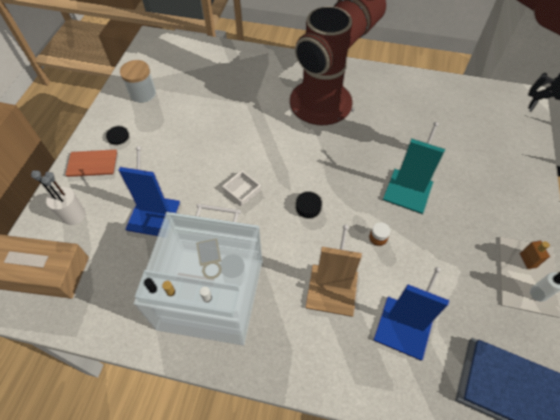

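View pics/t0.png

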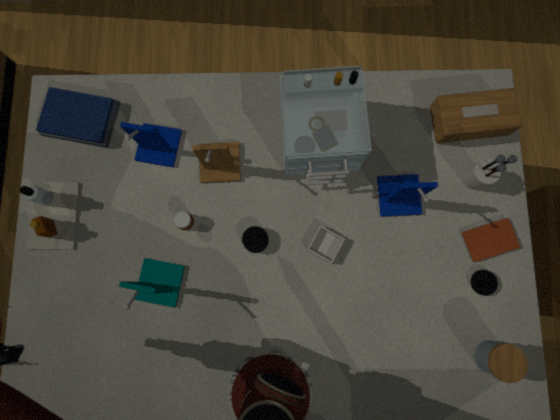

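The candidates shaped like the stand are, in the top view, blue (160,145), blue (405,193), teal (160,283) and brown wood (218,162). The brown one fits the description, so I'll confirm it in a crop.

Run:
```python
from h import *
crop("t0",180,60,380,210,4,"t0c"); crop("s0",130,190,390,350,3,"s0c")
z=load("t0")
for n,(u,v) in dict(hl=(308,168),tablem=(250,200),dish=(325,243),jar=(184,219),box=(255,239),orgfl=(284,75)).items(): print(n,P(z,u,v).round(4))
```

```text
hl [ 0.6091 -0.1069  0.108 ]
tablem [0.5424 0.0588 0.0008]
dish [ 0.4142 -0.1585  0.0012]
jar [0.4798 0.2414 0.0495]
box [0.4244 0.0421 0.027 ]
orgfl [ 0.8237 -0.0427  0.2245]
```

View pics/t0c.png

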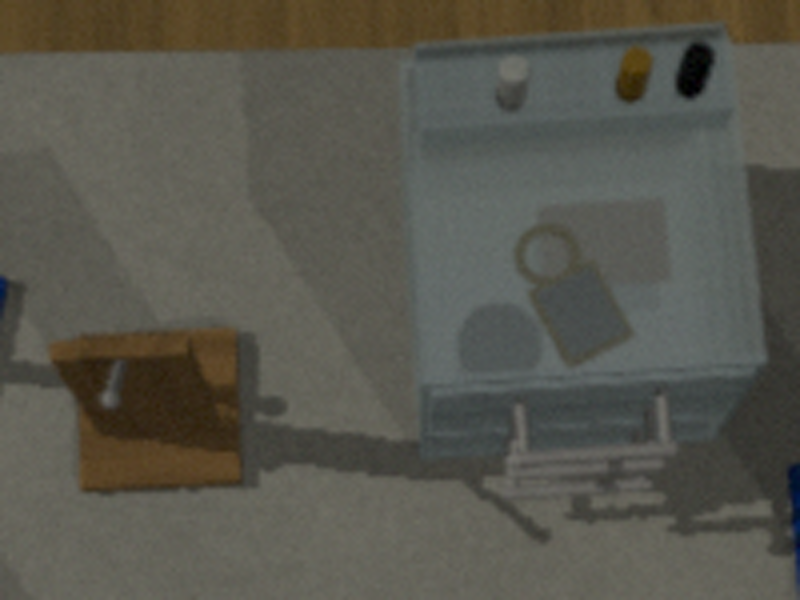

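View pics/s0c.png

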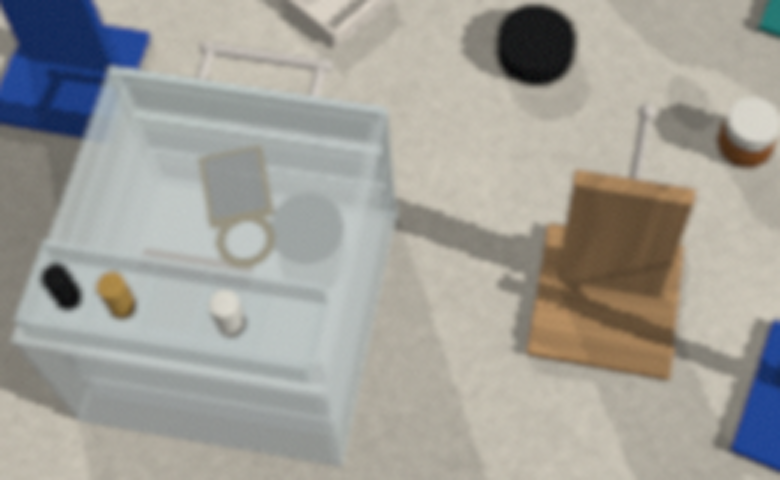

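Run:
```python
from h import *
z=load("t0")
def T(n,cu,cv,h): print(n,ray(z,180+cu/4,60+cv/4,h).round(4), )
T("hL",510,463,.166);T("hR",675,449,.166)
T("orgFL",422,384,.19);T("orgFR",762,362,.19);T("orgBL",416,42,.22);T("orgBR",725,25,.22)
T("baseFL",82,489,.012);T("baseFR",240,484,.012);T("baseBR",240,330,.012)
T("root",124,362,.185);T("tip",109,398,.234);T("boardTL",52,345,.196);T("boardTR",192,335,.196)
T("mir",581,315,.135);T("loop",548,253,.135)
s=load("s0")
def S(n,cu,cv,h): print("S",n,ray(s,130+cu/3,190+cv/3,h).round(4), )
S("tip",647,108,.234);S("boardL",575,173,.196);S("boardR",692,190,.196);S("hL",200,47,.166);S("hR",325,67,.166);S("mir",237,187,.135);S("loop",245,240,.135)
S("orgFR?",110,68,.19);S("orgFL",388,108,.19)
o=get_obs(); print(R.from_rotvec(o["tool_rot"]).as_matrix().round(3))
```

```text
hL [ 0.5728 -0.1015  0.166 ]
hR [ 0.5811 -0.2078  0.166 ]
orgFL [ 0.6191 -0.0449  0.19  ]
orgFR [ 0.6313 -0.2612  0.19  ]
orgBL [ 0.8384 -0.0429  0.22  ]
orgBR [ 0.8472 -0.2412  0.22  ]
baseFL [0.5948 0.2046 0.012 ]
baseFR [0.5975 0.0878 0.012 ]
baseBR [0.716 0.089 0.012]
root [0.6373 0.1467 0.185 ]
tip [0.5989 0.1473 0.234 ]
boardTL [0.6456 0.1913 0.196 ]
boardTR [0.6513 0.1017 0.196 ]
mir [ 0.6827 -0.1531  0.135 ]
loop [ 0.727  -0.1319  0.135 ]
S tip [0.6006 0.1467 0.234 ]
S boardL [0.6447 0.1047 0.196 ]
S boardR [0.639  0.1905 0.196 ]
S hL [ 0.5856 -0.2113  0.166 ]
S hR [ 0.581  -0.1077  0.166 ]
S mir [ 0.685  -0.1521  0.135 ]
S loop [ 0.7266 -0.1321  0.135 ]
S orgFR? [ 0.6334 -0.2644  0.19  ]
S orgFL [ 0.6192 -0.0445  0.19  ]
[[-0.001  0.268  0.963]
 [-0.002  0.963 -0.268]
 [-1.    -0.002 -0.   ]]
```

Confirmed: the brown stand has a wooden board with its peg tip at s0 px (346,226). Next I'll move over the handle.

```bash
python3 -m crank '[[[0.017,-0.03,0.014,-3],[0.034,-0.06,0.028,-6],[0.05,-0.09,0.042,-9],[0.066,-0.12,0.056,-12],[0.083,-0.152,0.07,-14.2]]]' 0.4
python3 -m crank '[[[0.017,-0.03,0,-3],[0.034,-0.06,0,-6],[0.05,-0.09,0,-9],[0.066,-0.12,0,-12],[0.083,-0.152,0,-14.2]]]'
python3 -m crank '[[[0.017,-0.03,0,-3],[0.034,-0.06,0,-6],[0.05,-0.09,0,-9],[0.066,-0.12,0,-12],[0.083,-0.152,0,-14.2]]]'
python3 -m crank '[[[0.017,-0.03,0,-3],[0.034,-0.06,0,-6],[0.05,-0.09,0,-9],[0.066,-0.12,0,-12],[0.083,-0.152,0,-14.2]]]'
python3 -m crank '[[[0.017,-0.03,0,-3],[0.034,-0.06,0,-6],[0.05,-0.09,0,-9],[0.066,-0.12,0,-12],[0.083,-0.152,0,-14.2]]]'
python3 - <<'E'
from h import *
snap("wrist","w0"); o=get_obs(); print(o["t"],o["tool_pos"],o["opening"],o["q"]); print(R.from_rotvec(o["tool_rot"]).as_matrix().round(3))
E
```

```text
t: 0.52
tool_pos: [0.2509, 0.4486, 0.3012]
tool_rot: [0.408, 1.532, -0.409]
contact_force: [-0.2, 0.5, 0.9]
opening: 0.0343
t: 0.93
tool_pos: [0.3339, 0.2966, 0.3009]
tool_rot: [0.601, 1.486, -0.601]
contact_force: [0.5, 0.1, 1.3]
opening: 0.0341
t: 1.35
tool_pos: [0.4169, 0.1445, 0.3009]
tool_rot: [0.793, 1.422, -0.793]
contact_force: [0.5, 0.2, 0.6]
opening: 0.0339
t: 1.77
tool_pos: [0.5, -0.0075, 0.3008]
tool_rot: [0.982, 1.339, -0.982]
contact_force: [1.0, 0.4, 0.1]
opening: 0.0341
t: 2.18
tool_pos: [0.583, -0.1594, 0.3006]
tool_rot: [1.167, 1.237, -1.167]
contact_force: [0.1, 1.4, 0.8]
opening: 0.034
2.2333 [ 0.58473183 -0.16479174  0.29939234] 0.03396473629933163 [-0.39558838 -0.02003472  1.57400335 -0.00335559  1.5869301  -0.44781409]
[[-0.001  0.999  0.052]
 [-0.003  0.052 -0.999]
 [-1.    -0.001  0.003]]
```

View pics/w0.png

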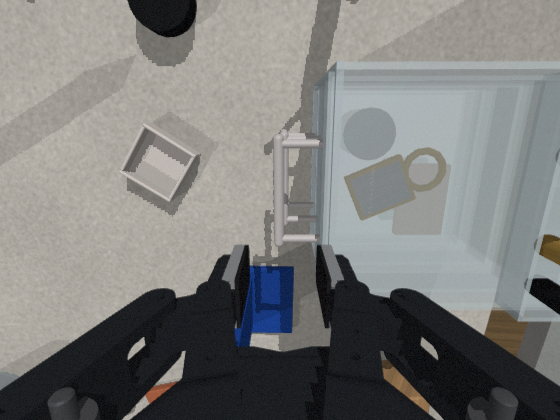

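Run:
```python
from h import *
m,im,d=snap("wrist","w1"); z=load("w1"); o=get_obs(); print(o["t"],o["tool_pos"],o["dq"].round(3))
crop("w1",250,110,450,260,4,"w1c")
```

```text
2.2833 [ 0.58348078 -0.16185137  0.29928056] [ 0.05  -0.058  0.051  0.036  0.044  0.001]
```

View pics/w1c.png

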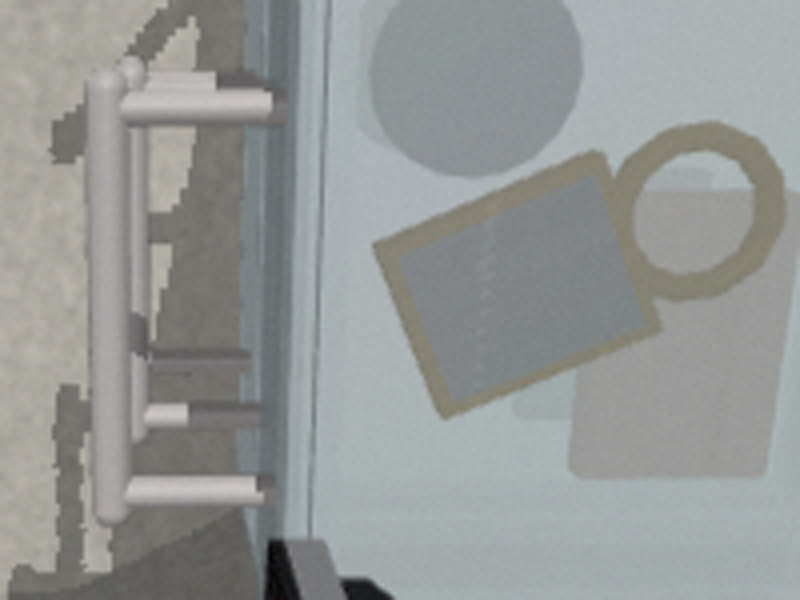

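Run:
```python
from h import *
z=load("w1")
def T(n,u,v,h): p=ray(z,250+u/4,110+v/4,h); print(n,p.round(4)); return p
a=T("hL",107,75,.166);b=T("hR",112,517,.166);print((a+b)/2,np.linalg.norm(a-b),np.degrees(np.arctan2(-(a-b)[0],(a-b)[1])))
for q in [(373,243),(603,150),(661,328),(446,418)]: T("c",*q,.138)
m=T("m",518,285,.138);l=T("l",703,211,.135);print(np.linalg.norm(m-l))
print("depth handle",P(z,277,185), "mirror",P(z,380,180),"disc",P(z,370,130),"rect",P(z,425,210))
```

```text
hL [ 0.5752 -0.1043  0.166 ]
hR [ 0.5813 -0.2093  0.166 ]
[ 0.57826781 -0.15679236  0.166     ] 0.1050982682212694 3.3598921454744954
c [ 0.6437 -0.143   0.138 ]
c [ 0.6979 -0.117   0.138 ]
c [ 0.7201 -0.1611  0.138 ]
c [ 0.6679 -0.1883  0.138 ]
m [ 0.6818 -0.1518  0.138 ]
l [ 0.7267 -0.131   0.135 ]
0.04966112142683872
depth handle [ 0.57783486 -0.15420531  0.16960044] mirror [ 0.6644779  -0.14066567  0.19056299] disc [ 0.65081271 -0.10044556  0.18982671] rect [ 0.70719052 -0.16490631  0.19053749]
```

```bash
python3 -m crank '[[[-0.005,0.002,-0.03,0],[-0.005,0.002,-0.06,0],[-0.005,0.002,-0.09,0],[-0.005,0.002,-0.115,0],[-0.005,0.002,-0.135,0]]]'
python3 -m crank '[[[0,0,-0.009,0],[0,0,-0.018,0],[0,0,-0.018,0]]]'
python3 -m crank '[[[0,0,0,0],[0,0,0,0],[0,0,0,0],[0,0,0,0]]]' 0 40
python3 - <<'E'
from h import *
snap("wrist","w2");snap("scene","s2"); crop("s2",150,100,350,250,4,"s2c")
E
```

```text
t: 2.7
tool_pos: [0.5762, -0.1548, 0.1631]
tool_rot: [1.164, 1.241, -1.166]
contact_force: [-0.5, 0.5, -0.3]
opening: 0.0339
t: 2.95
tool_pos: [0.5769, -0.1553, 0.1467]
tool_rot: [1.164, 1.24, -1.166]
contact_force: [-0.6, -0.0, -0.5]
opening: 0.0341
t: 3.28
tool_pos: [0.5789, -0.1562, 0.1503]
tool_rot: [1.166, 1.234, -1.163]
contact_force: [0.4, 0.1, 2.5]
opening: 0.0087
```

View pics/w2.png

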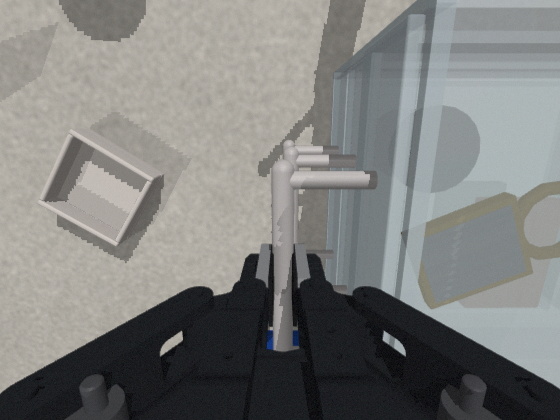

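The picture shows the bar at (283,250) between the pads, so I'll pull along (-0.998,-0.059).

```bash
python3 -m crank '[[[-0.01,-0.0006,0,0],[-0.03,-0.0018,0,0],[-0.05,-0.003,0,0],[-0.07,-0.0041,0,0],[-0.09,-0.0053,0,0]]]'
python3 -m crank '[[[-0.015,-0.0009,0,0],[-0.025,-0.0015,0,0],[-0.033,-0.002,0,0],[-0.038,-0.0022,0,0],[-0.042,-0.0025,0,0]]]'
python3 -m crank '[[[-0.004,-0.0002,0,0],[-0.008,-0.0005,0,0],[-0.012,-0.0007,0,0]]]'
```

```text
t: 3.8
tool_pos: [0.4881, -0.1617, 0.1502]
tool_rot: [1.166, 1.233, -1.162]
contact_force: [3.2, 0.5, 7.7]
opening: 0.0082
t: 4.22
tool_pos: [0.4461, -0.1643, 0.1502]
tool_rot: [1.166, 1.233, -1.163]
contact_force: [1.2, 1.2, 6.7]
opening: 0.0081
t: 4.47
tool_pos: [0.4345, -0.165, 0.1502]
tool_rot: [1.166, 1.233, -1.163]
contact_force: [1.1, 1.3, 7.3]
opening: 0.0086
```

```bash
python3 -m crank '[[[-0.002,-0.0001,0,0],[-0.004,-0.0002,0,0]]]'
python3 -m crank '[[[-0.002,-0.0001,0,0],[-0.004,-0.0002,0,0]]]'
python3 -m crank '[[[-0.002,-0.0001,0,0],[-0.004,-0.0002,0,0]]]'
```

```text
t: 4.63
tool_pos: [0.4343, -0.165, 0.1503]
tool_rot: [1.171, 1.224, -1.155]
contact_force: [22.9, 1.6, -6.5]
opening: 0.0082
t: 4.8
tool_pos: [0.4342, -0.165, 0.1504]
tool_rot: [1.177, 1.215, -1.147]
contact_force: [41.5, 1.2, -15.1]
opening: 0.0082
t: 4.97
tool_pos: [0.4341, -0.165, 0.1505]
tool_rot: [1.182, 1.205, -1.139]
contact_force: [59.1, 2.2, -26.7]
opening: 0.0082
```

The drawer is at its stop. I'll relax the pull, then open and lift.

```bash
python3 -m crank '[[[0.006,0.0004,0,0],[0.011,0.0006,0,0],[0.011,0.0006,0,0]]]'
python3 -m crank '[[[0,0,0,0],[0,0,0,0],[0,0,0,0]]]' 0.4
python3 -m crank '[[[0,0,0.03,0],[0,0,0.06,0],[0,0,0.09,0],[0,0,0.12,0],[0,0,0.14,0]]]'
python3 -m crank '[[[0,0,0,0],[0,0,0,0]]]'
python3 - <<'E'
from h import *
snap("wrist","w3");snap("top","t3"); o=get_obs();print(o["tool_pos"])
E
```

```text
t: 5.22
tool_pos: [0.4344, -0.165, 0.1503]
tool_rot: [1.165, 1.233, -1.163]
contact_force: [4.8, 0.9, 6.6]
opening: 0.0084
t: 5.47
tool_pos: [0.4317, -0.1642, 0.1474]
tool_rot: [1.165, 1.239, -1.166]
contact_force: [0.1, 0.7, -0.1]
opening: 0.034
t: 5.88
tool_pos: [0.4327, -0.1647, 0.2909]
tool_rot: [1.165, 1.234, -1.165]
contact_force: [-0.2, -0.1, 0.0]
opening: 0.0336
t: 6.05
tool_pos: [0.4327, -0.1647, 0.2888]
tool_rot: [1.165, 1.235, -1.165]
contact_force: [-0.2, 0.1, -0.6]
opening: 0.0336
[ 0.4318675  -0.16411612  0.28613512]
```

View pics/w3.png

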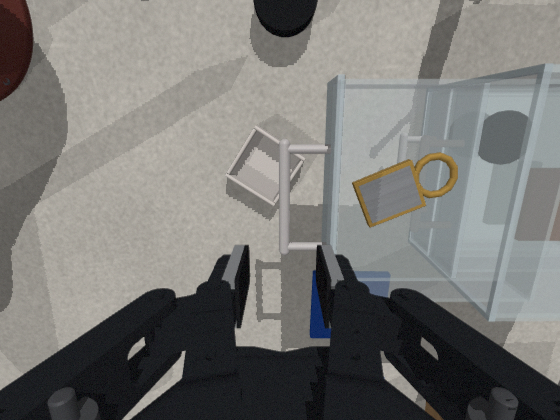

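View pics/t3.png

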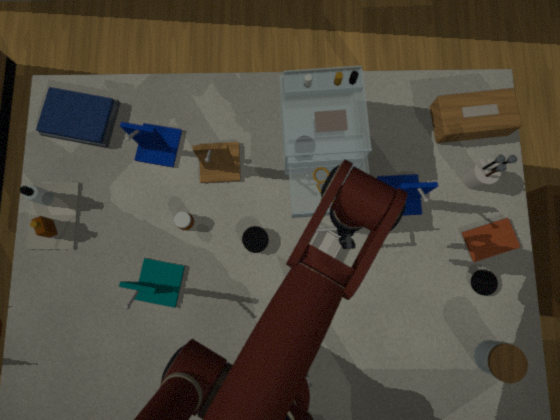

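The drawer is out. The mirror body shows at w3 (390,192) and the loop at (436,175). I'll measure the mirror in a crop.

Run:
```python
from h import *
crop("w3",320,130,480,250,5,"w3c")
z=load("w3"); print(P(z,390,192),P(z,283,190))
```

```text
[ 0.53740415 -0.15821047  0.14098562] [ 0.43165883 -0.1562286   0.16746107]
```

View pics/w3c.png

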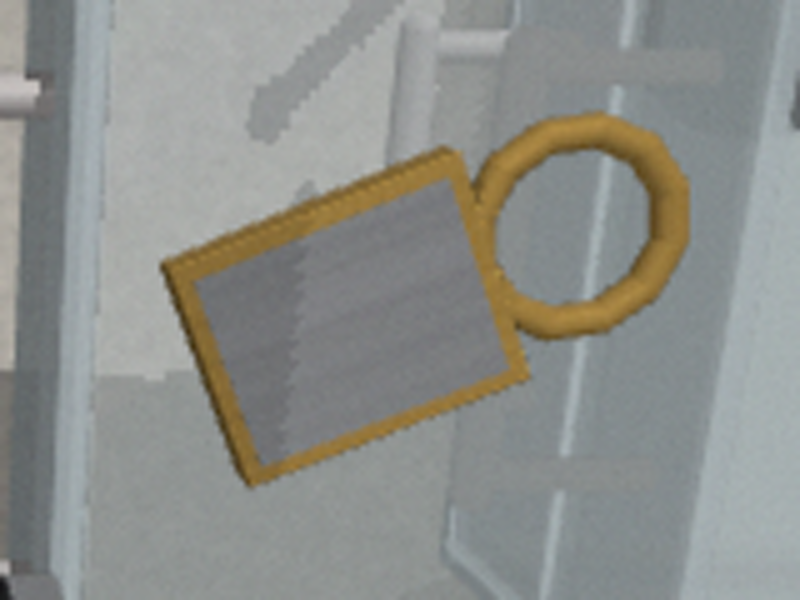

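Run:
```python
from h import *
z=load("w3")
def T(u,v,h): return ray(z,320+u/5,130+v/5,h)
c=np.array([T(*q,.138) for q in [(168,268),(452,153),(527,375),(252,483)]]); l=T(583,226,.1355)
m=c.mean(0); print(c.round(4),m.round(4),l.round(4),np.linalg.norm((l-m)[:2]))
a=(c[1]+c[2]-c[0]-c[3])/2; print(np.degrees(np.arctan2(a[1],a[0])),np.linalg.norm(a),np.degrees(np.arctan2((l-m)[1],(l-m)[0])), np.linalg.norm(c[0]-c[3]))
# table side walls of drawer & front panel
print(z["t"]); o=get_obs(); y=R.from_rotvec(o["tool_rot"]).as_matrix()[:,1]; print(o["tool_pos"],np.degrees(np.arctan2(y[1],y[0])),o["q"])
```

```text
[[ 0.5013 -0.1526  0.138 ]
 [ 0.5533 -0.1267  0.138 ]
 [ 0.5763 -0.1701  0.138 ]
 [ 0.5242 -0.1964  0.138 ]] [ 0.5388 -0.1614  0.138 ] [ 0.5827 -0.1397  0.1355] 0.049015461870064655
26.611501893359772 0.05816004668483519 26.278235246032494 0.04946371998868239
[ 0.42748001 -0.09382279  0.43176722]
[ 0.4318675  -0.16411612  0.28613512] 3.412728103441563 [-5.24382442e-01 -3.75933126e-01  1.90306940e+00 -1.34669758e-04
  1.61781470e+00 -5.83949386e-01]
```

```bash
python3 -m crank '[[[0.02,0,-0.005,-7],[0.04,0,-0.01,-14],[0.06,0,-0.015,-21],[0.08,0.0,-0.02,-28],[0.1,0.001,-0.025,-35]]]' 0.76 40
python3 -m crank '[[[0,0,-0.005,-7],[0,0,-0.01,-14],[0,0,-0.015,-21],[0,0,-0.02,-28],[0.0,0,-0.025,-32]]]'
python3 -m crank '[[[0,0,0,0],[0,0,0,0]]]'
python3 - <<'E'
from h import *
snap("wrist","w4"); o=get_obs(); y=R.from_rotvec(o["tool_rot"]).as_matrix()[:,1]; print(o["tool_pos"],np.degrees(np.arctan2(y[1],y[0])),o["opening"],o["q"])
E
```

```text
t: 6.57
tool_pos: [0.5324, -0.163, 0.26]
tool_rot: [1.605, 0.896, -1.61]
contact_force: [0.1, -1.2, 0.6]
opening: 0.0647
t: 6.98
tool_pos: [0.5315, -0.1629, 0.235]
tool_rot: [1.965, 0.46, -1.973]
contact_force: [0.2, -0.4, 0.0]
opening: 0.0649
t: 7.15
tool_pos: [0.5316, -0.163, 0.2358]
tool_rot: [1.961, 0.466, -1.968]
contact_force: [0.7, -0.4, 0.5]
opening: 0.065
[ 0.53203212 -0.16316743  0.23670446] -63.4728402133179 0.06483741710097313 [-4.31301437e-01 -1.12015784e-01  1.76512892e+00 -2.55285988e-05
  1.49126898e+00  6.76508767e-01]
```

View pics/w4.png

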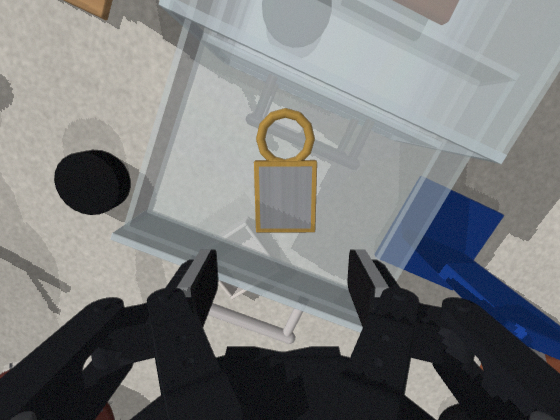

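```bash
python3 -m crank '[[[0.001,-0.001,-0.025,0],[0.001,-0.001,-0.05,0],[0.001,-0.001,-0.075,0],[0.001,-0.001,-0.09,0],[0.001,-0.001,-0.097,0]]]'
python3 -m crank '[[[0,0,0,0],[0,0,0,0]]]'
python3 - <<'E'
from h import *
snap("wrist","w5"); o=get_obs(); print(o["tool_pos"],o["contact_force"])
E
```

```text
t: 7.62
tool_pos: [0.532, -0.1637, 0.138]
tool_rot: [1.961, 0.466, -1.97]
contact_force: [-0.5, 0.9, 0.9]
opening: 0.0647
t: 7.78
tool_pos: [0.534, -0.1646, 0.1418]
tool_rot: [1.965, 0.462, -1.964]
contact_force: [0.2, 0.1, 0.0]
opening: 0.0647
[ 0.53459843 -0.1648379   0.14276683] [-0.13319802  0.21663966  0.7793303 ]
```

View pics/w5.png

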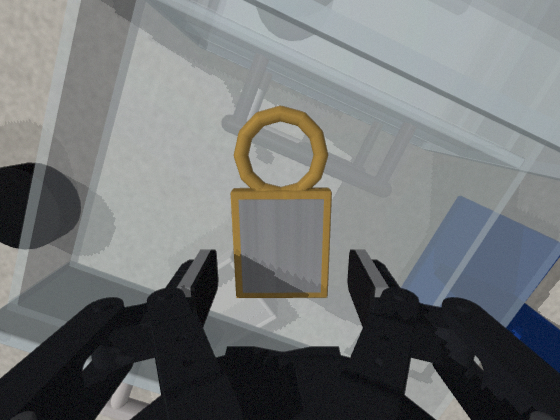

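```bash
python3 -m crank '[[[0,0,-0.003,0],[0,0,-0.005,0],[0,0,-0.005,0]]]'
python3 -m crank '[[[0,0,-0.003,0],[0,0,-0.003,0],[0,0,-0.003,0]]]'
python3 -m crank '[[[0,0,-0.003,0],[0,0,-0.003,0],[0,0,-0.003,0]]]'
```

```text
t: 8.08
tool_pos: [0.534, -0.1646, 0.1368]
tool_rot: [1.965, 0.461, -1.964]
contact_force: [0.8, 0.1, -0.7]
opening: 0.0652
t: 8.33
tool_pos: [0.5337, -0.1644, 0.1331]
tool_rot: [1.965, 0.462, -1.965]
contact_force: [-0.5, 0.9, 0.4]
opening: 0.0648
t: 8.58
tool_pos: [0.5336, -0.1644, 0.13]
tool_rot: [1.965, 0.462, -1.966]
contact_force: [-0.0, -0.1, 0.1]
opening: 0.0647
```

```bash
python3 -m crank '[[[0,0,-0.002,0],[0,0,-0.002,0]]]'
python3 -m crank '[[[0,0,-0.002,0],[0,0,-0.002,0]]]'
```

```text
t: 8.75
tool_pos: [0.5336, -0.1644, 0.1279]
tool_rot: [1.965, 0.462, -1.965]
contact_force: [-0.7, 0.4, 0.8]
opening: 0.0648
t: 8.92
tool_pos: [0.5336, -0.1644, 0.1259]
tool_rot: [1.965, 0.462, -1.966]
contact_force: [-0.1, -0.1, 0.1]
opening: 0.0649
```

```bash
python3 -m crank '[[[0,0,0.002,0],[0,0,0.002,0],[0,0,0.002,0],[0,0,0.002,0],[0,0,0.002,0]]]' 0 50
python3 -m crank '[[[0,0,0.005,0],[0,0,0.015,0],[0,0,0.03,0],[0,0,0.05,0],[0,0,0.07,0]]]'
python3 - <<'E'
from h import *
snap("wrist","w6"); o=get_obs(); print(o["tool_pos"],o["contact_force"],o["opening"])
E
```

```text
t: 9.33
tool_pos: [0.5341, -0.1646, 0.1288]
tool_rot: [1.966, 0.461, -1.964]
contact_force: [-0.3, -0.2, 2.5]
opening: 0.0486
t: 9.75
tool_pos: [0.5333, -0.1643, 0.199]
tool_rot: [1.964, 0.462, -1.966]
contact_force: [0.5, 0.1, -0.1]
opening: 0.0485
[ 0.53579585 -0.16536052  0.20465517] [ 1.26669443 -0.47652904  2.77632155] 0.04851931971295507
```

View pics/w6.png

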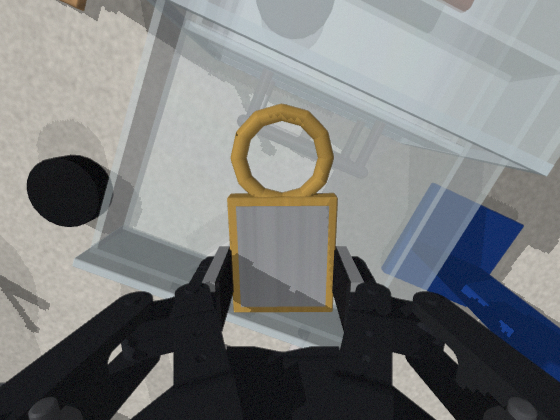

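The mirror is held, with its body between the pads at (282,255) and the loop at (282,150). Next I'll lift and swing to the stand.

```bash
python3 -m crank '[[[0,0,0.03,0],[0,0,0.06,0],[0,0,0.09,0],[0,0,0.11,0],[0,0,0.12,0]]]'
python3 -m crank '[[[-0.005,0.03,0,-4],[-0.01,0.06,0,-8],[-0.015,0.09,0,-12],[-0.02,0.12,0,-16],[-0.025,0.15,0,-20]]]'
python3 -m crank '[[[-0.005,0.03,0,-1],[-0.01,0.06,0,-2],[-0.015,0.09,0,-3],[-0.02,0.12,0,-3.5],[-0.025,0.15,0,-3.5]]]'
python3 -m crank '[[[0,0.005,-0.01,0],[0,0.01,-0.02,0],[0,0.01,-0.02,0],[0,0.01,-0.02,0],[0,0.01,-0.02,0]]]'
python3 - <<'E'
from h import *
snap("wrist","w7");snap("top","t7"); snap("scene","s7"); o=get_obs(); print(o["tool_pos"],o["contact_force"],o["opening"],o["q"])
crop("s7",280,170,430,270,5,"s7c")
E
```

```text
t: 10.22
tool_pos: [0.5348, -0.1649, 0.3226]
tool_rot: [1.968, 0.457, -1.959]
contact_force: [-0.1, -0.1, -1.7]
opening: 0.0482
t: 10.63
tool_pos: [0.5079, -0.0132, 0.3171]
tool_rot: [2.164, 0.118, -2.168]
contact_force: [0.3, -0.6, -0.7]
opening: 0.0482
t: 11.05
tool_pos: [0.4828, 0.1369, 0.3171]
tool_rot: [2.194, 0.055, -2.197]
contact_force: [0.7, 0.9, 0.6]
opening: 0.0486
t: 11.47
tool_pos: [0.4839, 0.1445, 0.2978]
tool_rot: [2.195, 0.054, -2.197]
contact_force: [0.7, -0.7, -0.7]
opening: 0.0483
[0.48420716 0.14471436 0.29878386] [ 0.91888403 -0.06506742 -0.34183572] 0.048418594816869324 [ 1.43115305e-01 -2.69705814e-01  1.79963403e+00 -9.40663748e-05
  1.61091411e+00  1.66432293e+00]
```

View pics/w7.png

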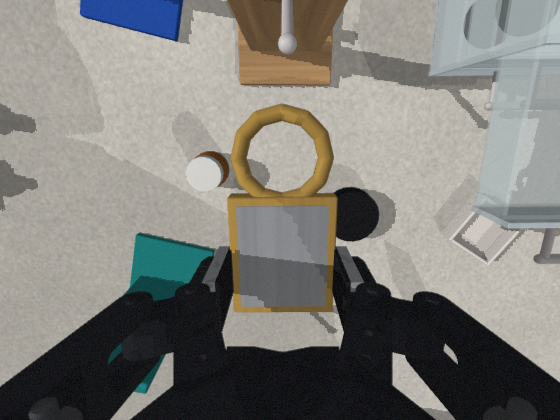

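View pics/s7.png

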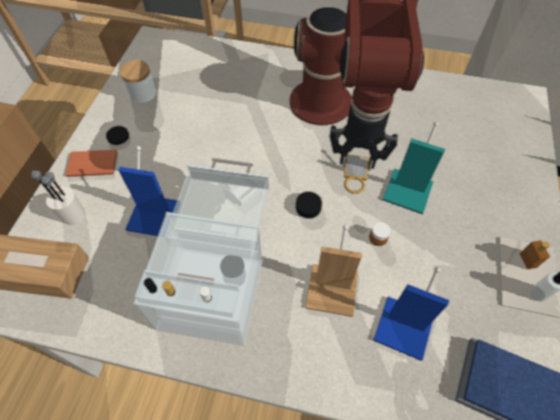

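Run:
```python
from h import *
z=load("w7")
print("ball",P(z,288,43),P(z,286,42),"peg",P(z,287,15),P(z,287,5))
d=z["d"];im=z["im"].astype(int)
print("stand base",P(z,245,80),P(z,328,80))
for n,(u,v) in dict(loopTop=(282,113),L=(240,155),R=(325,155),bT=(283,200),bM=(282,240),bB=(283,300),bL=(233,250),bR=(333,250)).items(): print(n,P(z,u,v).round(4),d[v,u])
hsv=cv2.cvtColor(z["im"],cv2.COLOR_RGB2HSV)
msk=(d<0.24)&(d>0.1); msk[:100]=0;msk[196:]=0;msk[:,:225]=0;msk[:,340:]=0
vs,us=np.nonzero(msk); p=np.array([P(z,u,v) for u,v in zip(us,vs)])
print(len(p),p.min(0),p.max(0))
c,r=cv2.minEnclosingCircle(np.stack([us,vs],1).astype(np.float32));print(c,r)
A=np.c_[p[:,0],p[:,1],np.ones(len(p))];print("plane slope",np.linalg.lstsq(A,p[:,2],rcond=None)[0])
np.set_printoptions(precision=4,suppress=True);print(P(z,int(c[0]),int(c[1]),np.median(d[msk])))
s=load("s7");t=load("t7")
```

```text
ball [0.59706945 0.14671957 0.23537596] [0.59762962 0.14796512 0.23503045] peg [0.61909163 0.14814074 0.21042426] [0.62843702 0.14847213 0.19898957]
stand base [0.59756374 0.19916199 0.01207247] [0.60300014 0.09035342 0.01189593]
loopTop [0.5554 0.1483 0.3073] 0.1275309
L [0.5369 0.1657 0.3071] 0.13268271
R [0.5388 0.1287 0.3075] 0.13229573
bT [0.5179 0.146  0.3086] 0.1368462
bM [0.4988 0.1455 0.3094] 0.14149952
bB [0.4667 0.1434 0.3093] 0.15058322
bL [0.4928 0.1682 0.3099] 0.14239402
bR [0.495  0.1213 0.3096] 0.14275219
3985 [0.51797389 0.12176146 0.30028733] [0.55911338 0.17095125 0.31050212]
(282.0, 164.84616088867188) 60.97758483886719
plane slope [ 0.01693851 -0.00156552  0.29844666]
[0.5342 0.1472 0.3093]
```

Run:
```python
from h import *
crop("w7",220,0,360,100,5,"w7c")
crop("t7",190,120,350,240,5,"t7c")
```

```text
(no output)
```

View pics/w7c.png

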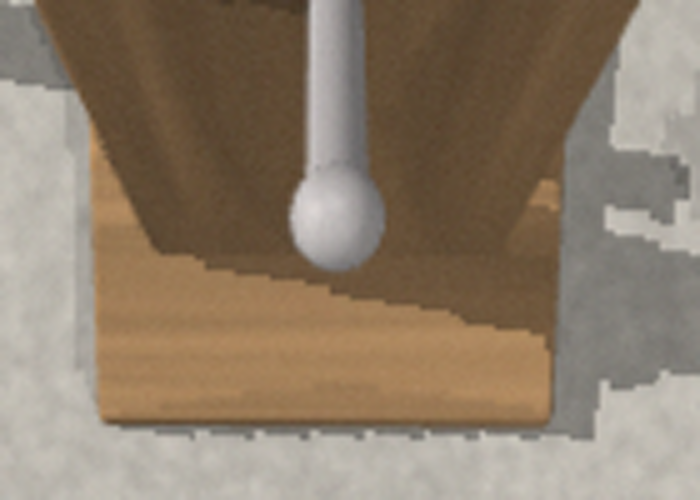

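```bash
python3 -m crank '[[[0.02,0,-0.01,0],[0.04,0,-0.02,0],[0.055,0,-0.03,0],[0.06,0,-0.03,0],[0.06,0,-0.03,0]]]'
python3 -m crank '[[[0,0,0,0],[0,0,0,0],[0,0,0,0]]]'
python3 - <<'E'
from h import *
snap("wrist","w8");snap("scene","s8"); o=get_obs(); print(o["tool_pos"],o["contact_force"],o["opening"])
crop("s8",270,170,430,290,5,"s8c")
z=load("w8");print(P(z,284,113),P(z,240,155),P(z,325,155))
E
```

```text
t: 12.03
tool_pos: [0.5443, 0.1449, 0.2677]
tool_rot: [2.194, 0.055, -2.198]
contact_force: [-0.2, 0.1, -0.5]
opening: 0.0482
t: 12.28
tool_pos: [0.5436, 0.1456, 0.2694]
tool_rot: [2.197, 0.057, -2.194]
contact_force: [0.2, 0.1, -0.4]
opening: 0.0487
[0.54358914 0.14566579 0.26918166] [ 0.19324301 -0.59727726 -0.44598811] 0.0484900044852334
[0.61510659 0.14861477 0.28056985] [0.59681956 0.16666364 0.28066888] [0.59876462 0.13011625 0.2812535 ]
```

View pics/w8.png

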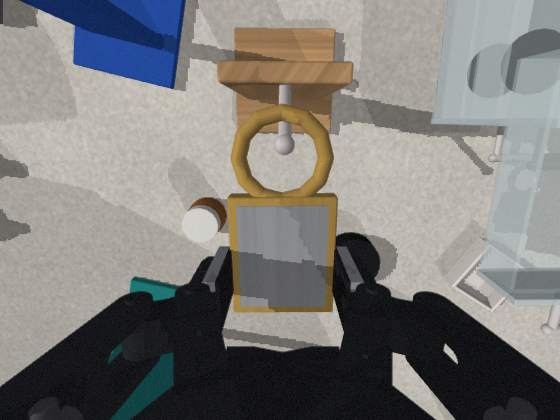

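View pics/s8c.png

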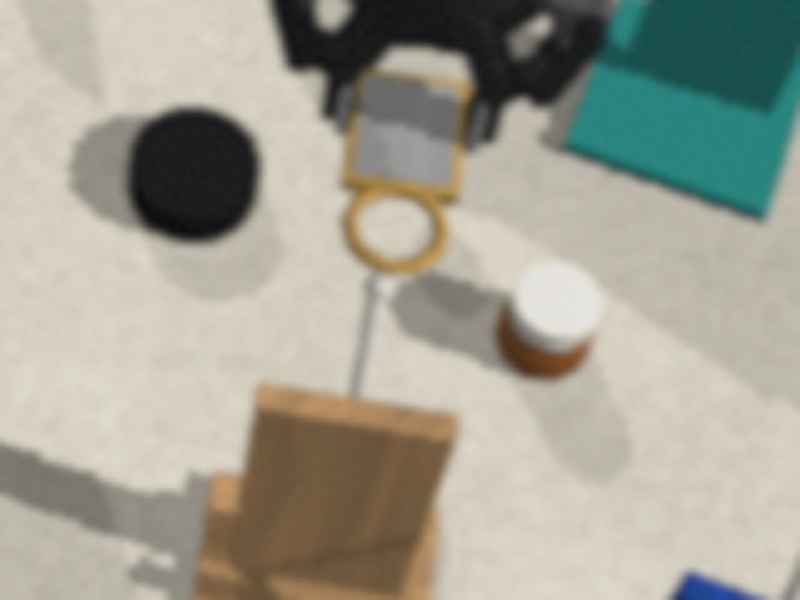

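The loop is centred over the ball, which shows at w8 (285,145) inside the ring. I'll lower it over the ball, then go along the peg.

```bash
python3 -m crank '[[[0,-0.001,-0.01,0],[0,-0.001,-0.02,0],[0,-0.001,-0.03,0],[0,-0.001,-0.038,0],[0,-0.001,-0.044,0]]]'
python3 -m crank '[[[0.004,0,-0.005,0],[0.009,0,-0.01,0],[0.013,0.001,-0.015,0],[0.017,0.001,-0.02,0],[0.021,0.001,-0.025,0]]]'
python3 -m crank '[[[0,0,0,0],[0,0,0,0]]]'
python3 - <<'E'
from h import *
snap("wrist","w9");snap("scene","s9"); o=get_obs(); print(o["tool_pos"],o["contact_force"],o["opening"])
crop("s9",270,170,430,290,5,"s9c")
z=load("w9");print(P(z,284,113),P(z,240,155),P(z,325,155))
E
```

```text
t: 12.8
tool_pos: [0.5429, 0.1444, 0.2219]
tool_rot: [2.192, 0.056, -2.199]
contact_force: [-0.2, -0.3, -1.0]
opening: 0.0483
t: 13.22
tool_pos: [0.5655, 0.1456, 0.199]
tool_rot: [2.196, 0.056, -2.195]
contact_force: [-0.6, 0.3, -1.0]
opening: 0.0485
t: 13.38
tool_pos: [0.5648, 0.1455, 0.1989]
tool_rot: [2.195, 0.056, -2.197]
contact_force: [0.3, 0.4, -0.2]
opening: 0.0484
[0.56493224 0.14556094 0.19957574] [-0.35530373 -0.40407234  0.02692736] 0.048535664720420896
[0.63636361 0.14849658 0.20875597] [0.61802804 0.16659659 0.20957078] [0.61984178 0.12979181 0.2090136 ]
```

View pics/w9.png

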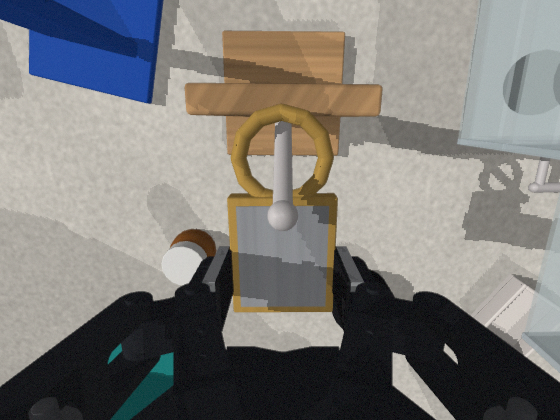

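View pics/s9c.png

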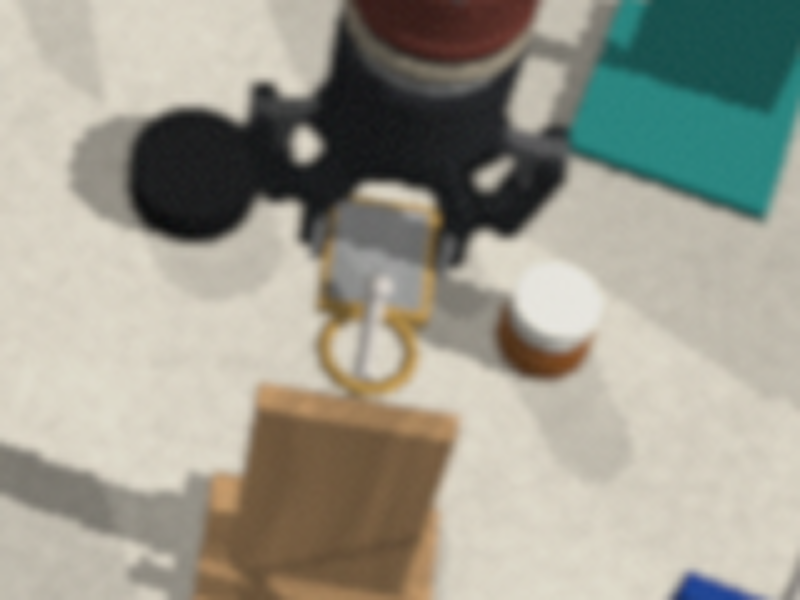

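The peg runs through the loop, but the loop's far edge sits close above the board's top. I'll back off a little along the peg, then release.

```bash
python3 -m crank '[[[-0.004,0,0.004,0],[-0.008,0,0.007,0],[-0.009,0,0.007,0],[-0.009,0,0.007,0]]]'
python3 -m crank '[[[0,0,0,0],[0,0,0,0],[0,0,0,0],[0,0,0,0],[0,0,0,0]]]' 0.7
python3 -m crank '[[[0,0,0,0],[0,0,0,0],[0,0,0,0],[0,0,0,0],[0,0,0,0]]]' 0.9
python3 - <<'E'
from h import *
snap("wrist","w10");snap("scene","s10"); o=get_obs(); print(o["tool_pos"],o["contact_force"],o["opening"])
crop("s10",270,170,430,290,5,"s10c")
E
```

```text
t: 13.82
tool_pos: [0.5557, 0.1457, 0.2072]
tool_rot: [2.197, 0.057, -2.194]
contact_force: [0.6, -0.2, -1.5]
opening: 0.048
t: 14.23
tool_pos: [0.5558, 0.1455, 0.2063]
tool_rot: [2.195, 0.056, -2.196]
contact_force: [-0.2, 0.4, -0.2]
opening: 0.0596
t: 14.65
tool_pos: [0.5558, 0.1455, 0.2063]
tool_rot: [2.195, 0.056, -2.196]
contact_force: [0.5, 0.2, 0.4]
opening: 0.0766
[0.55577271 0.14554479 0.20628947] [0.35499353 0.06250691 0.335993  ] 0.07655821982055515
```

View pics/w10.png

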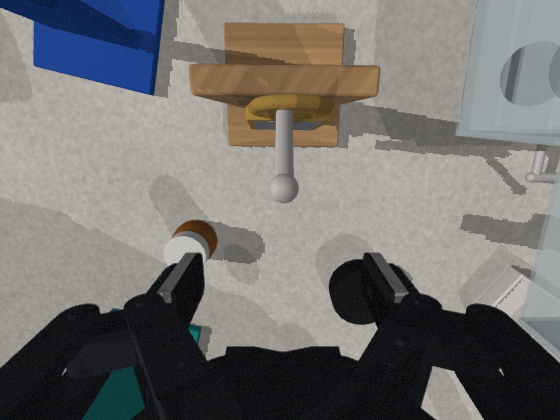

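View pics/s10c.png

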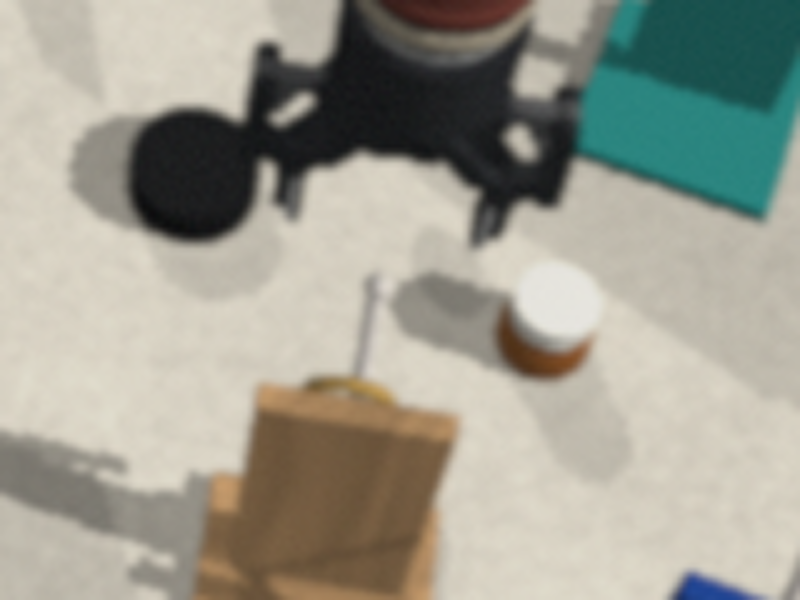

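It's hanging: the ring is on the peg at w10 (288,105), against the board. I'll retreat up and back and check everything.

```bash
python3 -m crank '[[[-0.02,0,0.02,0],[-0.04,0,0.04,0],[-0.06,0,0.07,0],[-0.08,0,0.1,0],[-0.1,0,0.13,0]]]'
python3 -m crank '[[[-0.02,0.02,0,0],[-0.05,0.04,0,0],[-0.07,0.05,0,0],[-0.07,0.05,0,0],[-0.07,0.05,0,0]]]'
python3 -m crank '[[[0,0,0,0],[0,0,0,0],[0,0,0,0],[0,0,0,0],[0,0,0,0]]]'
python3 - <<'E'
from h import *
snap("wrist","w11");snap("scene","s11");snap("top","t11"); o=get_obs(); print(o["t"],o["tool_pos"],o["contact_force"])
a=cv2.resize(cv2.imread("pics/t11.png")[100:260,170:370],None,fx=2.5,fy=2.5);b=cv2.imread("pics/w11.png")
cv2.imwrite("pics/t11c.png",a)
z=load("t0");y=load("t11");print([ (P(z,u,v)-P(y,u,v)).round(4) for u,v in [(184,219),(255,239)]])
E
```

```text
t: 15.17
tool_pos: [0.4545, 0.1455, 0.3373]
tool_rot: [2.195, 0.056, -2.196]
contact_force: [0.6, -0.5, -0.1]
opening: 0.0769
t: 15.58
tool_pos: [0.3854, 0.1959, 0.3367]
tool_rot: [2.197, 0.058, -2.193]
contact_force: [-0.5, 0.1, -0.1]
opening: 0.0772
t: 16.0
tool_pos: [0.3862, 0.1952, 0.3361]
tool_rot: [2.195, 0.055, -2.197]
contact_force: [0.4, -0.1, -0.7]
opening: 0.0767
16.15 [0.38596538 0.19538646 0.33620897] [-0.52997349  0.6439437   0.75388949]
[array([ 0.0003,  0.0005, -0.0023]), array([ 0.0004,  0.0002, -0.0038])]
```

View pics/t11c.png

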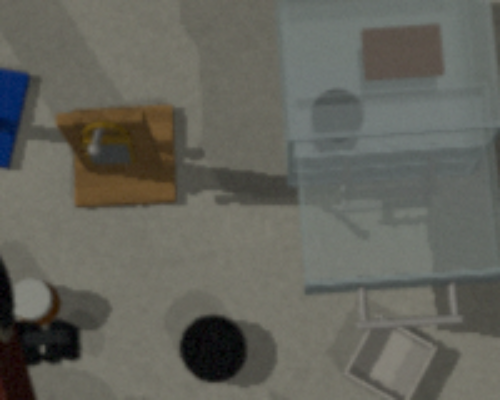

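View pics/w11.png

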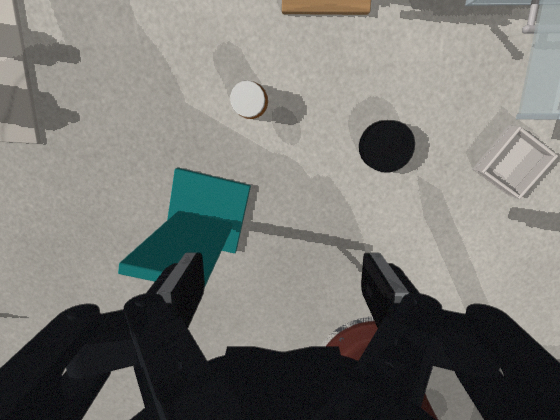

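View pics/s11.png

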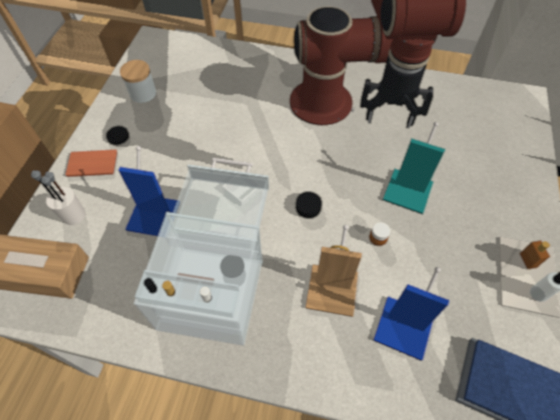

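Run:
```python
from h import *
y=load("t11");a=ray(y,170+360/2.5,100+325/2.5,.166);b=ray(y,170+462/2.5,100+318/2.5,.166);print(a,b,(a+b)/2)
print(P(y,325,243),P(load("t0"),325,243))
print(finish_job())
```

```text
[ 0.43187001 -0.11518857  0.166     ] [ 0.43828826 -0.21792355  0.166     ] [ 0.43507913 -0.16655606  0.166     ]
[ 0.41404911 -0.15824625  0.00323909] [ 0.4142429  -0.15845438  0.00115341]
the job is handed in; nothing more can be done
None
```

The mirror is hanging by its loop on the wooden stand's slanted hook, and the top drawer is fully out. I handed the job in at about 16 s on the robot's clock, with the gripper clear of everything.

- **Drawer:** I gripped the top bar and pulled it about 145 mm, until it stopped moving and the force climbed to about 59 N (limit 120 N). It started slightly out. At the end the bar measured x = 0.435, against 0.434 at the stop.
- **Mirror:** I lifted it out by its sides, levelled the loop over the peg's ball, slid it down the peg and let go. The last top picture shows it hanging in front of the board, with its loop on the peg.
- **Other things:** The dish, cream jar and powder box read within 1 mm sideways of where they started; heights differed by up to 4 mm. I didn't touch the two lower drawers, and they look shut in the pictures, but I didn't measure them separately.

No check failed or disagreed.

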